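# Leak check at the gas fitting

### The job

Clear the spot in front of the gas fitting: first nest the stray steel sample cup fully into its twin, which stays standing upright on the bench, and let go. Then draw the leak-detector wand out of its sloping holder, turn it level, and finish while still holding it there, up in the air and still, with its nose pointing straight at the open end of the fitting, centred on it and within about two centimetres but not touching it. Leave the other things where they are.

Things in the scene. Friction and masses are not known exactly. Their poses are not given: they have to be found in the camera images.
- cup_stray: Stray open steel cup standing on the bench in front of the gas manifold. Tapered: outer diameter 36 mm at the foot, 62 mm at the rim, 90 mm high, wall 3.5 mm, 80 g. Origin: centre of its underside, z up. Fully nested in its twin it rests wall on wall, its underside about 39 mm above the twin's.
- cup_base: The twin, an identical steel cup (same sizes), standing alone to one side of the bench, left or right. Origin: centre of its underside, z up.
- wand: Leak-detector wand, nose down in the holder: off-white grip body 150 long x 30 wide (its y) x 26 thick (its z), then a steel snout 12 mm thick, 70 mm long, ending in the nose. About 0.18 kg, balanced near the origin, which is the middle of the grip body. x: along the wand to the nose; z: out of the display face. In the holder x points to the holder's +x and 55 degrees below level.
- nose (a point): Tip of the wand's snout, on its axis, 145 mm from the wand's origin along its x; turns with the wand.
- holder: Fixed sloping holder, foot 130 x 90 mm: an aluminium sleeve round the lowest 37 mm of the grip body, 2 to 4 mm play, with a narrow tongue (16 mm) under the body; the upper 113 mm is free. The wand comes out tail first along its own axis, backwards and up: after 110 mm the nose is out. Sleeve top 120 mm above the bench. Origin: centre of underside; x forward, z up.
- holder_home (a point): Where the wand's origin is while it sits in the holder: (-35, 0, 140) mm in the holder's frame; fixed to the holder, with its axes.
- manifold: Fixed gas manifold: foot 100 x 120 mm, post, 50 mm steel block centred 150 mm above the bench, black hand wheel on top (199 mm high), round gauge on its +y side. From the block's front (-x) a brass nut (24 mm diameter, 18 long) and a steel stub (12 mm diameter, 17 long) stick out level: the fitting. Origin: centre of underside, z up.
- port (a point): Open end of the fitting: centre of the stub's end face, 60 mm in front of the manifold's origin, 150 mm above the bench. Manifold's axes: x points into the fitting, so the wand's x should lie along this x.
- solvent: Bystander: amber bottle, 66 mm diameter, 150 mm high; origin under its centre.
- jar: Bystander: glass jar, 48 mm diameter, 60 mm high; origin under its centre.
- spanner: Bystander: steel spanner 150 mm long, lying flat; origin under its middle, x along it.
- vialrack: Bystander: grey rack of vials, 70 x 110 x 47 mm; origin under its centre.
- septabox: Bystander: cardboard box 60 x 80 x 35 mm; origin under its centre.
- timer: Bystander: white timer 50 x 70 x 22 mm, lying flat; origin under its centre.

How it is judged (in metres and radians):
On the way, in this order (a step that is already met when the one before it is completed fails the run):
1. the stray cup sits fully nested in its twin and is let go (z of cup_stray in the frame of cup_base between 0.02 and 0.05 m and horizontal distance between cup_stray and cup_base below 0.01 m and angle between cup_base's own z axis and vertical below 0.12 rad and angle between cup_stray's own z axis and vertical below 0.15 rad and height (world z) of cup_base below 0.006 m and contact force between the fingers and cup_stray below 0.1 N and contact force between the fingers and cup_base below 0.1 N), for 0.3 s.
2. the wand is drawn right out of the holder, carried by the gripper alone (distance between wand and holder_home above 0.1 m and contact force between wand and holder below 0.1 N and contact force between the fingers and wand above 1 N), for 0.2 s.
At the end, for the whole second after the job is handed in: Only the gripper holds the wand: still, middle over 100 mm high, level within 15 deg, within 20 deg of the fitting's axis, nose within 27 mm of its open end, untouched. Stray cup in its twin: undersides 20-50 mm apart, axes within 10 mm, upright within 7 deg, twin on the bench (distance between nose and port below 0.027 m and angle between wand's own x axis and vertical between 1.31 and 1.83 rad and angle between the x axis of wand and the x axis of manifold, either way round below 0.35 rad and x of wand in the frame of port below -0.1 m and contact force between the fingers and wand above 1 N and contact force between wand and manifold below 0.2 N and contact force between wand and holder below 0.2 N and height (world z) of wand above 0.1 m and linear speed of wand below 0.02 m/s and angular speed of wand below 0.15 rad/s and z of cup_stray in the frame of cup_base between 0.02 and 0.05 m and horizontal distance between cup_stray and cup_base below 0.01 m and angle between cup_base's own z axis and vertical below 0.12 rad and angle between cup_stray's own z axis and vertical below 0.15 rad and height (world z) of cup_base below 0.006 m); the arm keeps its last pose, push and grip.
It fails at once if a bystander is shifted by more than 30 mm (distance of any of solvent, jar, spanner, vialrack, septabox, timer from where it was at the start of the episode above 0.03 m).
It also fails if it takes over 54 s, if anything falls off the work surface, if the arm or the gripper's body presses on something with over 40 N, if the wrist force passes 120 N, or if a joint passes its speed limit or range.

### The arm

A 6-joint arm with a two-finger parallel gripper is mounted at the origin on the work surface. World frame = base frame: x ahead of the robot, y to its left, z up, the work surface at z = 0. Lengths are in mm, angles in rad, forces in N, time in s.
With the tool pointing down it reaches from about 250 to 775 mm from the base axis. Payload 8.9 kg.
Tool frame: the origin (TCP) lies at the very end of the fingers, on their centre line; the grasp point (between the pads) lies 19 mm behind it; z points along the fingers, y is the direction in which the jaws open and shut (so a half turn about z gives the same grasp; the last joint's range is limited). The gripper opens to 85 mm and grips with 20 to 120 N. Pads are 22 mm wide; open, the fingers measure 114 mm over their backs; the gripper's body (76 mm by 85 mm) begins 54 mm behind the grasp point. The pads swing forward as they close: fully open they stand 13 mm farther back than shut.
Start: joints at [1.107, 0.291, -0.153, 1.127, 0, 1.431], TCP at [167.532, 497.551, 202.505] pointing down, gripper open.
Joint ranges: [-2.52, 2.52], [-0.91, 1.74], [-1.3, 1.37], [-1.96, 2.02], [-1.52, 1.47], [-3.14, 3.14]. Speed limits (rad/s): [2.22, 2.22, 2.79, 3.14, 3.14, 3.14].

### API

Orientations are given as a unit quaternion [w, x, y, z].
In Python, from station import arm gives the robot as it stands.
- The arm moves only by the tool step_arm, never from a script. Its argument "targets" is one flat list of numbers, 4 for each row, row after row: the shift along the world's x, y, z in mm, then the turn about the world's z in rad. In form: [x, y, z, yaw, x, y, z, yaw, ...]. A call has 1 to 10 rows; each row is the pose to reach, as a shift and turn from the pose commanded when the call began; what a row does not reach only later rows make up. A row lasts 1/12 s, in which the tool goes at most 41.7 mm and 7.16 degrees, less where a joint would pass 70% of its speed; a pose out of reach is approached as far as the arm can. A call with a gripper value outside its range is refused whole. "grip" is the gripper's target within -1 to 1 (fully open at 1, half-way at 0, shut at -1), set as the call begins (left out, the last holds). The fingers move at their own pace and stop on an object; "squeeze" is the grip in N (left out, the last holds). Time passes only in rows, so rows that repeat a pose let the fingers close. It gives the time, the measured TCP pose, the force and the opening at its end, in the units of the state.
- arm.state(): the state, without advancing time (a new reading comes with each control period).
- arm.camera(name): name is "side" or "top"; returns (picture, depth): 480x640x3 uint8, blue, green, red; 480x640 float32, mm along the optical axis (not along the pixel's ray), 0 where there is no reading.
- arm.calibration(name): a dict with "intrinsics" (3x3 intrinsics, pixels), "D" ([k1, k2, p1, p2, k3] as OpenCV has them; the pictures are not rectified), "world_to_cam" (4x4, takes a point from world to camera coordinates). Camera axes: x right, y up, looking along -z (the intrinsics and any distortion apply to the point x, -y, -z); pixel columns grow to the right and rows downward; lengths in mm; the calibration is good to about 2 mm. A picture is of the moment at which its call begins. calibration takes no time and is no camera call.
- arm.job_done(): hands the job in, once; it reports no verdict.
Trained networks look in the newest picture that a camera, given by its name, has taken for a name from the list of things; names that differ only in an ending like _2 or _b are one class to them, and where a whole thing is asked for, a point or a joint stands for the part that bears it (a point fixed in the world has none). Each returns a list of dicts, best first, with "score" (0 to 1); they miss things now and then, are a little off and sometimes report something else, mostly with a low value. They report only what shows in the picture. A call takes as long as a camera call.
- arm.cut_out(camera, label): "pixels" (480x640 bool, what is visible of it) and "location" ([row, column] in pixels, amid what is visible of it).
The state is a dict: "clock": time; "joint_pos": joint angles; "dq": joint speeds; "joint_torque": joint torques, N m; "position": TCP position; "ee_rot": TCP orientation; "wrist_force": force on the tool from outside, world axes, zero at the start; "wrist_torque": the same for the moment, N m; "opening": finger opening in mm.
Only numpy, scipy, OpenCV 4.12 (cv2) and the standard library are available. Lean on these libraries where they do the work, as an engineer would, in place of code of your own. Each camera call takes 0.05 s, during which the arm holds its last target. There are 200 camera calls.

## Working session

There is one attempt and no reset: what is moved stays moved. The work goes in short steps, Python scripts to look and compute and a tool call to move; the robot and the scene stay as the last step left them, time stands still between calls to the robot, and variables do not carry over. Pictures are saved under pics/ and viewed, about 8 in all and at most 12, crops included, and the job is handed in when it is done.

Besides the shell and the picture viewer there is one more tool, called after ">>>" as a command line: name --argument value ..., lists and objects as JSON in quotes. step_arm: Moves the arm, as the interface text tells. Its arguments: {"type":"object","properties":{"targets":{"type":"array"},"grip":{"type":"number"},"squeeze":{"type":"number"}},"required":["targets"]}

```bash
ls; mkdir -p pics
cat > h.py <<'E'
import numpy as np, cv2
from station import arm
def pts(cam, depth, mask):
    c=arm.calibration(cam); K=np.array(c["intrinsics"],float); D=np.array(c["D"],float); T=np.linalg.inv(np.array(c["world_to_cam"],float))
    r,q=np.nonzero(mask&(depth>0)); d=depth[r,q]
    u=cv2.undistortPoints(np.stack([q,r],1).astype(np.float64)[:,None],K,D)[:,0]
    P=np.stack([u[:,0]*d,-u[:,1]*d,-d,np.ones_like(d)],1)
    return (P@T.T)[:,:3]
def proj(cam,P):
    c=arm.calibration(cam); W=np.array(c["world_to_cam"],float)
    p=np.atleast_2d(P)@W[:3,:3].T+W[:3,3]; p=p*[1,-1,-1]
    return cv2.projectPoints(p,np.zeros(3),np.zeros(3),np.array(c["intrinsics"],float),np.array(c["D"],float))[0][:,0]
E
python3 - <<'E'
from h import *
for cam in("top","side"):
    im,d=arm.camera(cam); cv2.imwrite(f"pics/{cam}0.png",im); np.save(f"{cam}0.npy",d)
    W=np.linalg.inv(arm.calibration(cam)["world_to_cam"]); print(cam,W.round(2).tolist())
    for l in ["cup_stray","wand","holder","manifold","solvent","jar","spanner","vialrack","septabox","timer"]:
        for o in arm.cut_out(cam,l)[:3]:
            P=pts(cam,d,o["pixels"]); 
            if len(P)==0: continue
            print(cam,l,round(o["score"],2),np.round(o["location"]),len(P),"lo",np.percentile(P,2,axis=0).round(),"med",np.median(P,axis=0).round(),"hi",np.percentile(P,98,axis=0).round())
s=arm.state(); print(s["clock"],s["position"],s["ee_rot"],s["opening"])
E
```

```text
pics
top [[-0.01, 0.98, -0.17, 368.61], [-1.0, -0.01, -0.01, -20.41], [-0.01, 0.17, 0.98, 1062.8], [0.0, 0.0, 0.0, 1.0]]
top cup_stray 0.8 [225. 317.] 845 lo [547. -25.   3.] med [585.   3.  56.] hi [602.  30.  93.]
top wand 0.75 [280. 444.] 1032 lo [ 419. -246.   43.] med [ 456. -224.  177.] hi [ 540. -207.  208.]
top holder 0.88 [260. 418.] 2360 lo [ 439. -250.    2.] med [ 506. -203.   11.] hi [ 567. -171.  120.]
top manifold 0.72 [147. 326.] 3680 lo [678. -89.   9.] med [714. -27.  17.] hi [768.  26. 201.]
top manifold 0.52 [278. 448.] 1056 lo [ 421. -246.   40.] med [ 458. -224.  173.] hi [ 542. -207.  208.]
top solvent 0.74 [179. 165.] 1548 lo [649. 256.   1.] med [670. 277.  99.] hi [713. 316. 153.]
top jar 0.72 [148. 328.] 3753 lo [677. -90.   8.] med [714. -27.  16.] hi [768.  26. 201.]
top jar 0.66 [212. 229.] 561 lo [590. 144.   7.] med [607. 163.  60.] hi [630. 185.  64.]
top spanner 0.72 [338. 276.] 769 lo [306.  34.   3.] med [367.  76.   8.] hi [438. 117.  12.]
top vialrack 0.7 [187. 411.] 1993 lo [ 625. -245.    7.] med [ 660. -192.   31.] hi [ 701. -141.   50.]
top s
[... 1120 characters left out ...]
234.] 378 lo [307.  29.  -1.] med [361.  71.   5.] hi [425. 107.   8.]
side spanner 0.31 [198. 294.] 788 lo [493. 194.   2.] med [518. 206.  64.] hi [544. 250.  89.]
side vialrack 0.97 [324. 414.] 2403 lo [ 623. -255.    3.] med [ 657. -219.   29.] hi [ 696. -149.   47.]
side septabox 0.7 [198. 293.] 793 lo [493. 194.   2.] med [518. 206.  65.] hi [547. 252.  89.]
side septabox 0.62 [385. 471.] 2634 lo [ 662. -385.    3.] med [ 687. -357.   33.] hi [ 722. -307.   36.]
side timer 0.75 [311. 251.] 912 lo [ 356. -140.    2.] med [ 380. -118.   20.] hi [405. -73.  23.]
1.1 [167.52719159 497.54396459 202.49542272] [-6.87931619e-06  1.61685722e-01  9.86842301e-01 -1.65819001e-05] 85.50483460828782
```

View pics/top0.png

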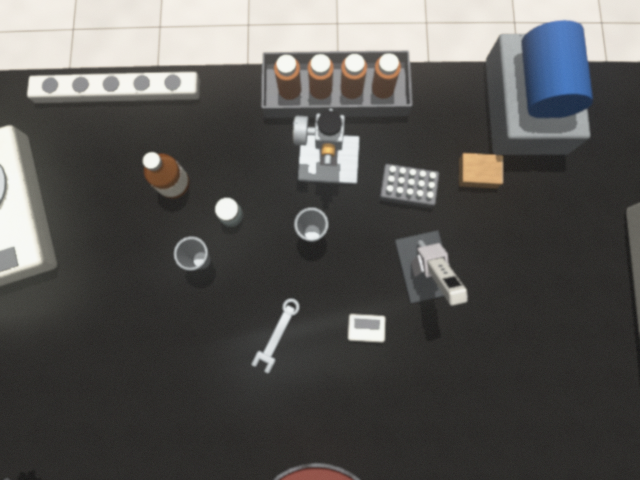

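View pics/side0.png

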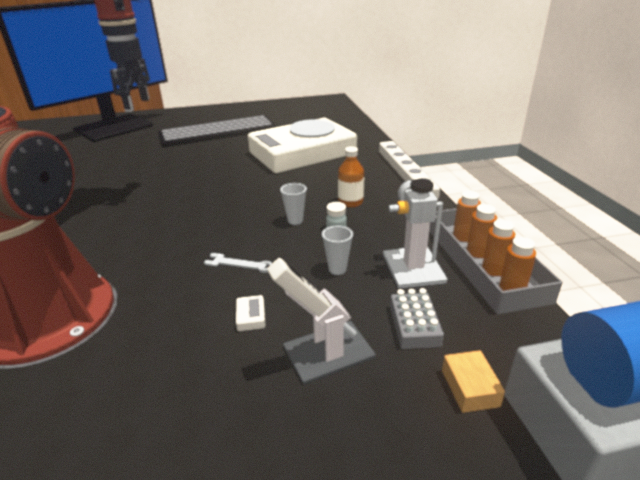

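Run:
```python
from h import *
from scipy.optimize import least_squares
C={}
for cam in("top","side"):
    d=np.load(f"{cam}0.npy"); C[cam]=pts(cam,d,np.ones_like(d,bool))
def box(P,lo,hi): return P[((P>lo)&(P<hi)).all(1)]
for n,(x,y) in {"stray":(575,2),"base":(520,225)}.items():
    for cam in C:
        P=box(C[cam],[x-50,y-50,10],[x+50,y+50,110])
        # outer conical surface + inside; use robust fit to rim band
        R=P[P[:,2]>np.percentile(P[:,2],98)-7]
        f=least_squares(lambda p:np.hypot(R[:,0]-p[0],R[:,1]-p[1])-29.5,[x,y],loss="soft_l1",f_scale=1.5)
        B=P[P[:,2]<np.inf]
        g=least_squares(lambda p:np.minimum(abs(np.hypot(B[:,0]-p[0],B[:,1]-p[1])-(18+13*B[:,2]/90)),abs(np.hypot(B[:,0]-p[0],B[:,1]-p[1])-(14.5+13*B[:,2]/90))),f.x,loss="soft_l1",f_scale=1.5)
        print(n,cam,len(R),f.x.round(1),g.x.round(1),np.percentile(P[:,2],98).round(1))
for n,lo,hi in (("holder",[430,-290,3],[580,-150,16]),("manifold",[660,-110,3],[790,50,24])):
    for cam in C:
        P=box(C[cam],lo,hi); h=np.median(P[:,2]); r=cv2.minAreaRect(P[:,:2].astype(np.float32)); print(n,cam,len(P),h.round(1),np.round(r[0],1),np.round(r[1],1),round(r[2],1))
P=[]
for cam in("top","side"):
    d=np.load(f"{cam}0.npy"); 
    arm.camera(cam); o=arm.cut_out(cam,"wand")[0]; m=cv2.erode(o["pixels"].astype(np.uint8),np.ones((3,3)))>0
    Q=pts(cam,d,m); Q=Q[(Q[:,2]>130)]; 
    c=np.median(Q,0); u=np.linalg.svd(Q-c)[2][0] if len(Q)<5000 else 0; u=u*np.sign(-u[2])
    print("wand",cam,len(Q),Q.mean(0).round(1),u.round(3),"yaw",np.degrees(np.arctan2(u[1],u[0])).round(1),"dip",np.degrees(np.arcsin(-u[2])).round(1),Q.max(0).round())
for cam in C: # block and stub
    P=box(C[cam],[630,-80,143],[700,20,157]); 
    S=P[P[:,0]<682]; print("stub/nut",cam,len(S),S.min(0).round(1),S.mean(0).round(1))
    for a in range(640,690,5):
        q=P[(P[:,0]>=a)&(P[:,0]<a+5)]
        if len(q): print(a,len(q),q.min(0).round(1),q.max(0).round(1))
```

```text
stray top 203 [574.4   2.3] [574.7   2.3] 93.4
stray side 228 [571.9  -1.1] [572.  -0.] 89.1
base top 220 [522.4 226. ] [522.6 226.4] 93.2
base side 152 [519.4 221.6] [519.4 222.7] 88.8
holder top 1912 10.3 [ 504.6 -220. ] [148.7 139.9] 0.0
holder side 2583 8.9 [ 501.3 -225.5] [131.3  95.8] 11.2
manifold top 2211 12.4 [724.7 -30.3] [159.  129.4] 90.0
manifold side 1453 10.7 [727. -37.] [123.7 101. ] 85.6
wand top 771 [ 452.8 -226.   178.9] [ 0.606  0.162 -0.779] yaw 15.0 dip 51.2 [ 494. -208.  210.]
wand side 1011 [ 448.5 -245.7  173.8] [ 0.594  0.037 -0.804] yaw 3.6 dip 53.5 [ 490. -228.  208.]
stub/nut top 47 [667.7 -35.5 146.3] [674.1 -29.3 153.7]
665 13 [667.7 -33.5 146.3] [670.  -24.6 156.2]
670 14 [670.2 -33.5 150.4] [674.9 -22.9 157. ]
675 14 [675.2 -35.4 150.7] [679.5 -24.7 156.9]
680 16 [680.3 -39.1 147.1] [684.9 -24.8 156.9]
685 19 [685.1 -41.  143.9] [688.  -19.5 156.5]
stub/nut side 53 [666.8 -38.5 143.4] [674.1 -34.6 150.6]
665 12 [666.8 -37.7 144.9] [669.  -31.7 155.1]
670 17 [670.4 -37.6 144.9] [674.9 -32.  155.1]
675 18 [675.  -37.8 143.4] [679.9 -28.5 155. ]
680 27 [680.1 -44.5 144. ] [684.9 -27.6 156.9]
685 18 [685.4 -45.5 144.9] [689.8 -21.3 155.9]
```

>>> step_arm --targets '[406, -497, -20, 0.325, 406, -497, -20, 0.325, 406, -497, -20, 0.325, 406, -497, -20, 0.325, 406, -497, -20, 0.325, 406, -497, -20, 0.325, 406, -497, -20, 0.325, 406, -497, -20, 0.325, 406, -497, -20, 0.325, 406, -497, -20, 0.325]' --grip 1 --squeeze 40

```text
clock: 2.13
position: [426.9, 179.7, 190.0]
ee_rot: [0.0, -0.0, 1.0, 0.0]
wrist_force: [1.2, 1.3, -0.3]
opening: 85.4
```

>>> step_arm --targets '[146, -179, -12, 0, 146, -179, -12, 0, 146, -179, -12, 0, 146, -179, -12, 0, 146, -179, -12, 0, 146, -179, -12, 0, 146, -179, -12, 0, 146, -179, -12, 0]'

```text
clock: 2.8
position: [572.1, 1.5, 177.2]
ee_rot: [-0.0, 0.001, 1.0, 0.0]
wrist_force: [0.0, 0.5, -0.4]
opening: 85.4
```

Run:
```python
from h import *
s=arm.state(); p=s["position"]; print(p,s["clock"])
V=[]
for cam in("top","side"):
    im,d=arm.camera(cam); cv2.imwrite(f"pics/{cam}1.png",im); np.save(f"{cam}1.npy",d); V.append(im)
    P=pts(cam,d,np.ones_like(d,bool))
    for k in (0,15,30): # fingertips
        Q=P[(abs(P[:,:2]-p[:2])<90).all(1)&(P[:,2]>p[2]-15+k)&(P[:,2]<p[2]+k)]
        if len(Q): print(cam,k,len(Q),Q.min(0).round(1),Q.max(0).round(1))
    Q=P[(abs(P[:,:2]-p[:2])<50).all(1)&(P[:,2]<110)]; print(len(Q), np.percentile(Q[:,2],98))
    B=P[(P[:,0]>420)&(P[:,0]<480)&(abs(P[:,1]-100)<100)]; print("bench",np.median(B[:,2]).round(1))
cv2.imwrite("pics/v1.png",np.hstack([V[0][100:400,170:520],V[1][100:400,180:530]]))
```

```text
[572.11434896   1.45451917 177.19263958] 2.8Traceback (most recent call last):
  File "<stdin>", line 10, in <module>
    return _quantile_unchecked(
        a, q, axis, out, overwrite_input, method, keepdims, weights)
    return _ureduce(a,
                    func=_quantile_ureduce_func,
    ...<5 lines>...
                    overwrite_input=overwrite_input,
                    method=method)
    r = func(a, **kwargs)
    result = _quantile(arr,
                       quantiles=q,
    ...<2 lines>...
                       out=out,
                       weights=wgt)
    slices_having_nans = np.isnan(arr[-1, ...])
                                  ~~~^^^^^^^^^
IndexError: index -1 is out of bounds for axis 0 with size 0
```

Run:
```python
from h import *
p=arm.state()["position"]
cam="side"
im,d=arm.camera(cam); np.save("side1.npy",d)
P=pts(cam,d,np.ones_like(d,bool))
for k in (0,8,16,24,40): # fingertips
    Q=P[(abs(P[:,:2]-p[:2])<90).all(1)&(P[:,2]>p[2]-10+k)&(P[:,2]<p[2]-2+k)]
    for s in (-1,1):
        q=Q[s*(Q[:,1]-p[1])>0]
        if len(q): print(k,s,len(q),q.min(0).round(1),q.max(0).round(1))
B=P[(P[:,0]>420)&(P[:,0]<480)&(abs(P[:,1]-100)<100)]; print("bench",np.median(B[:,2]).round(1))
a=[proj(cam,p+np.array([0,y,0]))[0].round(1) for y in(-43,0,43)]; print(a)
for q in a: cv2.circle(im,tuple(int(v) for v in q),2,(0,0,255),-1)
cv2.imwrite("pics/v1.png",cv2.resize(im[90:330,200:520],None,fx=2,fy=2))
```

```text
bench -1.5
[array([341.5, 203.9]), array([335.9, 193.5]), array([330.6, 184. ])]
```

View pics/v1.png

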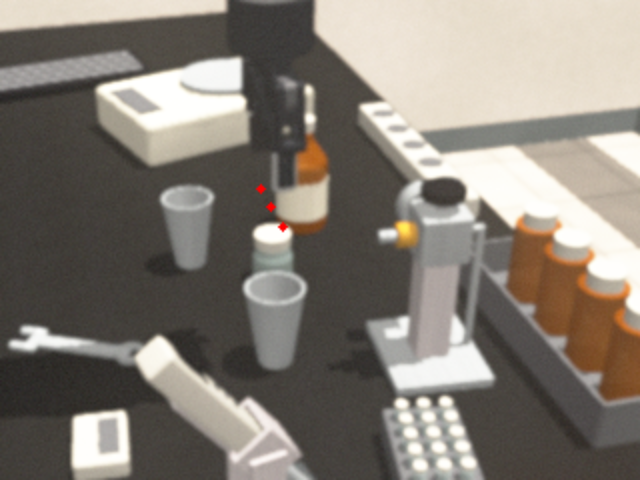

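Run:
```python
from h import *
s=arm.state();p=s["position"];print(p,s["joint_pos"],s["clock"])
d=np.load("side1.npy")
m=np.zeros_like(d,bool); m[120:186,322:352]=1
P=pts("side",d,m)
r,c=np.nonzero(m&(d>0))
for a,b,q in list(zip(r,c,P))[::1]:
    if a%6==0 and c is not None and b%5==0: print(a,b,d[a,b],q.round(0))
print(proj("side",[572,-41,190]))
```

```text
[571.23472866   3.09454066 177.67434744] [-1.22697752e-01  3.93343374e-01 -7.03131641e-02  1.10793983e+00
  2.40258016e-04 -1.23086364e-01] 2.9
120 325 814.3531 [559.  29. 314.]
120 330 775.81274 [559. -10. 326.]
120 335 749.9052 [561. -36. 334.]
120 340 752.5283 [570. -36. 333.]
120 345 751.7483 [578. -38. 333.]
120 350 1786.9053 [861. 938.   0.]
126 325 796.90704 [554.   7. 310.]
126 330 781.72736 [559. -10. 315.]
126 335 756.1439 [561. -36. 323.]
126 340 755.2701 [569. -38. 323.]
126 345 757.87695 [578. -37. 322.]
126 350 1735.5443 [844. 878.  -3.]
132 325 787.9938 [550.  -7. 304.]
132 330 772.0287 [555. -24. 310.]
132 335 757.87964 [560. -39. 314.]
132 340 733.2105 [563. -64. 323.]
132 345 734.7535 [571. -64. 322.]
132 350 733.5279 [579. -67. 322.]
138 325 828.98596 [558.  26. 281.]
138 330 773.4197 [554. -28. 301.]
138 335 764.32196 [561. -38. 304.]
138 340 731.1364 [561. -71. 315.]
138 345 736.4405 [570. -68. 313.]
138 350 735.9723 [578. -70. 313.]
144 325 852.3271 [561.  42. 263.]
144 330 771.82355 [553. -35. 292.]
144 335 781.59143 [563. -27. 289.]
144 340 736.594 [561. -71. 
[... 644 characters left out ...]
 -72. 273.]
162 350 755.50714 [578. -72. 272.]
168 325 1406.9072 [664. 519.  -2.]
168 330 1407.4496 [680. 516.  -2.]
168 335 788.59973 [559. -42. 251.]
168 340 773.1732 [564. -58. 257.]
168 345 777.55945 [574. -56. 255.]
168 350 1140.8208 [673. 266. 106.]
174 325 1373.4486 [655. 480.  -3.]
174 330 1369.6157 [669. 473.  -2.]
174 335 794.47107 [559. -42. 239.]
174 340 782.0898 [565. -55. 244.]
174 345 783.55853 [574. -56. 244.]
174 350 1139.2465 [671. 257.  93.]
180 325 1333.3176 [645. 435.  -2.]
180 330 1330.5675 [659. 429.  -1.]
180 335 799.293 [559. -44. 228.]
180 340 788.5775 [565. -55. 233.]
180 345 786.8659 [573. -58. 233.]
180 350 1149.9417 [671. 258.  76.]
[[341.88453403 197.86103114]]
```

Run:
```python
from h import *
for z in (177,190,200,210,220,230): print(z,proj("side",[[570,-44,z],[570,46,z],[167.5+14*1,497.5+40,z+25],[167.5-14,497.5-40,z+25]]).round(0).tolist())
d=np.load("side0.npy"); m=np.zeros_like(d,bool); m[60:125,95:155]=1
P=pts("side",d,m); Q=P[(abs(P[:,0]-167)<120)&(abs(P[:,1]-497)<120)&(P[:,2]>20)]; print(len(Q),Q.min(0),np.percentile(Q,2,axis=0))
im=cv2.imread("pics/side0.png"); 
d1=np.load("side1.npy"); print(d1[178:200:2,338:348:2].round(0))
```

```text
177 [[341.0, 205.0], [330.0, 184.0], [149.0, 115.0], [134.0, 126.0]]
190 [[341.0, 199.0], [330.0, 178.0], [148.0, 111.0], [133.0, 121.0]]
200 [[341.0, 194.0], [330.0, 174.0], [147.0, 107.0], [132.0, 117.0]]
210 [[341.0, 189.0], [330.0, 169.0], [146.0, 103.0], [131.0, 113.0]]
220 [[341.0, 184.0], [330.0, 164.0], [145.0, 100.0], [130.0, 109.0]]
230 [[341.0, 179.0], [329.0, 159.0], [144.0, 96.0], [129.0, 105.0]]
1351 [130.47682381 417.66146865 241.96120916] [133.71236813 423.09641887 247.29067067]
[[ 793.  785.  786.  786.  789.]
 [ 794.  789.  792.  790.  789.]
 [ 797.  791.  792.  792.  794.]
 [ 797.  798.  801.  802.  800.]
 [ 801.  803. 1164. 1159. 1154.]
 [1184. 1174. 1166. 1158. 1160.]
 [1191. 1175. 1173. 1170. 1161.]
 [1189. 1179. 1173. 1167. 1166.]
 [1193. 1185. 1175. 1176. 1167.]
 [1200. 1186. 1179. 1175. 1172.]
 [1203. 1193. 1183. 1175. 1173.]]
```

>>> step_arm --targets '[0, 0, 0, 0, 0, 0, 0, 0, 0, 0, 0, 0, 0, 0, 0, 0, 0, 0, 0, 0, 0, 0, 0, 0, 0, 0, 0, 0]' --grip -1

```text
clock: 3.48
position: [571.8, 2.7, 177.9]
ee_rot: [0.0, -0.0, 1.0, 0.0]
wrist_force: [-0.0, -0.3, -0.3]
opening: 0.3
```

Run:
```python
from h import *
s=arm.state();p=s["position"];print(p,s["opening"],s["clock"])
im,d=arm.camera("side")
P=pts("side",d,np.ones_like(d,bool))
Q=P[(abs(P[:,0]-p[0])<60)&(abs(P[:,1]-p[1])<90)&(P[:,2]>110)&(P[:,2]<300)]
for z in range(150,300,8):
    q=Q[(Q[:,2]>=z)&(Q[:,2]<z+8)]
    if len(q): print(z,len(q),q.min(0).round(),q.max(0).round())
print(proj("side",p))
cv2.imwrite("pics/v2.png",cv2.resize(im[90:250,270:420],None,fx=3,fy=3))
```

```text
[571.80280306   2.67964437 177.86003703] 0.3286845358872756 3.4833
198 2 [572.  -6. 206.] [574.  -6. 206.]
206 37 [559. -13. 206.] [579.   6. 214.]
214 49 [559. -16. 214.] [580.   6. 222.]
222 53 [559. -16. 222.] [579.   5. 230.]
230 52 [558. -15. 230.] [580.   5. 238.]
238 37 [558. -16. 238.] [579.   6. 245.]
246 37 [557. -32. 246.] [581.  26. 254.]
254 85 [556. -38. 254.] [581.  37. 262.]
262 47 [554. -46. 262.] [582.  11. 270.]
270 102 [553. -51. 270.] [582.  47. 278.]
278 93 [553. -57. 278.] [582.  54. 286.]
286 121 [553. -62. 286.] [586.  54. 294.]
294 130 [551. -63. 294.] [588.  62. 300.]
[[335.99089266 193.24107902]]
```

View pics/v2.png

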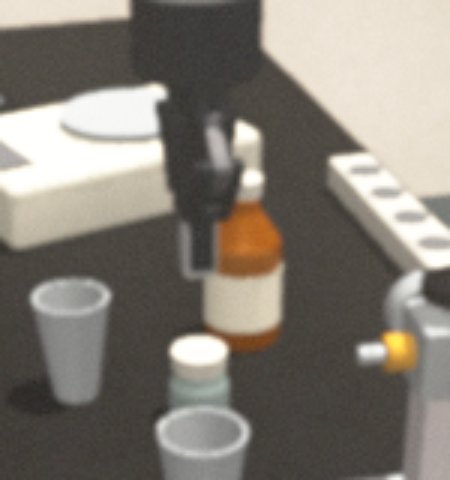

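>>> step_arm --targets '[2.5, -0.5, -10, 0, 2.5, -0.5, -10, 0, 2.5, -0.5, -20, 0, 2.5, -0.5, -30, 0, 2.5, -0.5, -40, 0, 2.5, -0.5, -50, 0, 2.5, -0.5, -75, 0, 2.5, -0.5, -100, 0, 2.5, -0.5, -100, 0, 2.5, -0.5, -100, 0]' --grip 1

```text
clock: 4.37
position: [572.9, 2.3, 76.6]
ee_rot: [-0.002, -0.0, 1.0, 0.0]
wrist_force: [-0.5, 0.8, 1.1]
opening: 85.4
```

```bash
cat > look.py <<'E'
from h import *
import sys
n=sys.argv[1]; r0,r1,c0,c1=map(int,sys.argv[2:6]); f=int(sys.argv[6])
s=arm.state();p=s["position"];print(p.round(1),s["opening"],s["clock"],s["wrist_force"].round(1))
im,d=arm.camera("side"); np.save(n+".npy",d)
P=pts("side",d,np.ones_like(d,bool))
Q=P[(abs(P[:,0]-p[0])<15)&(abs(P[:,1]-p[1])<65)&(P[:,2]>20)&(P[:,2]<300)]
for z in range(int(p[2])-10,int(p[2])+60,6):
    q=Q[(Q[:,2]>=z)&(Q[:,2]<z+6)]
    if len(q): print(z,len(q),q.min(0).round(),q.max(0).round())
cv2.imwrite(f"pics/{n}.png",cv2.resize(im[r0:r1,c0:c1],None,fx=f,fy=f))
E
python3 look.py v3 120 290 260 430 3
```

```text
[572.9   2.3  76.6] 85.37486794180715 4.3667 [-0.5  0.8  1.1]
66 76 [558. -30.  66.] [588.  28.  72.]
72 58 [558. -31.  72.] [588.  28.  78.]
78 56 [559. -31.  78.] [587.  29.  84.]
84 64 [558. -32.  84.] [586.  30.  89.]
90 2 [567. -30.  90.] [586. -27.  90.]
114 20 [562. -51. 116.] [580.  46. 120.]
120 42 [560. -56. 120.] [582.  45. 126.]
126 54 [560. -58. 126.] [582.  46. 132.]
132 44 [560. -59. 132.] [582.  45. 138.]
```

View pics/v3.png

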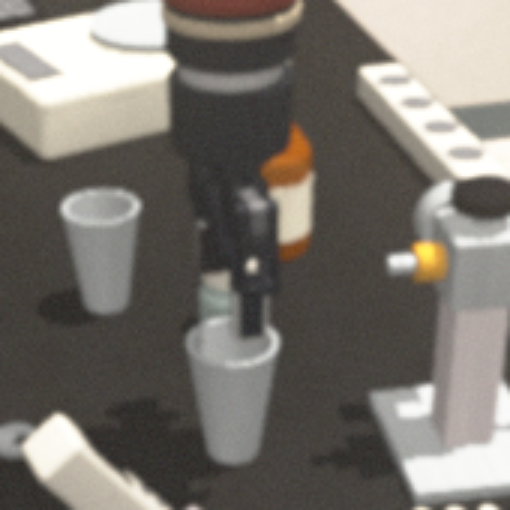

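>>> step_arm --targets '[1, 0, -25, 0, 1, 0, -50, 0, 1, 0, -54, 0, 1, 0, -54, 0, 1, 0, -54, 0]'

```text
clock: 4.83
position: [576.3, 2.0, 25.3]
ee_rot: [0.001, -0.0, 1.0, -0.0]
wrist_force: [0.1, -0.0, 0.5]
opening: 85.5
```

>>> step_arm --targets '[0, 0, 0, 0, 0, 0, 0, 0, 0, 0, 0, 0, 0, 0, 0, 0, 0, 0, 0, 0, 0, 0, 0, 0]' --grip -1 --squeeze 40

```text
clock: 5.33
position: [577.0, 2.0, 26.0]
ee_rot: [0.002, -0.0, 1.0, -0.0]
wrist_force: [-1.3, 0.6, 10.3]
opening: 59.6
```

>>> step_arm --targets '[0, 0, 20, 0, 0, 0, 50, 0, 0, 0, 80, 0, 0, 0, 110, 0, 0, 0, 120, 0, 0, 0, 120, 0, 0, 0, 120, 0]'

```text
clock: 5.92
position: [575.5, 2.1, 143.9]
ee_rot: [0.0, -0.0, 1.0, -0.0]
wrist_force: [0.0, 0.7, -1.2]
opening: 59.4
```

```bash
python3 look.py v4 90 260 260 430 3
```

```text
[575.5   2.1 143.9] 59.44765284533115 5.9167 [ 0.   0.7 -1.2]
133 33 [561. -21. 133.] [588. -13. 139.]
139 31 [562. -22. 140.] [588. -13. 145.]
145 32 [562. -23. 145.] [590. -11. 151.]
151 33 [562. -26. 151.] [590. -13. 157.]
157 39 [562. -25. 157.] [589. -16. 163.]
163 33 [561. -27. 163.] [588. -18. 169.]
169 11 [561. -26. 169.] [571. -22. 175.]
175 26 [561. -38. 175.] [583. -24. 181.]
181 48 [561. -44. 181.] [585.  25. 187.]
187 67 [561. -46. 187.] [585.  27. 193.]
193 66 [561. -45. 193.] [590.  28. 199.]
199 66 [561. -45. 199.] [590.  31. 205.]
```

View pics/v4.png

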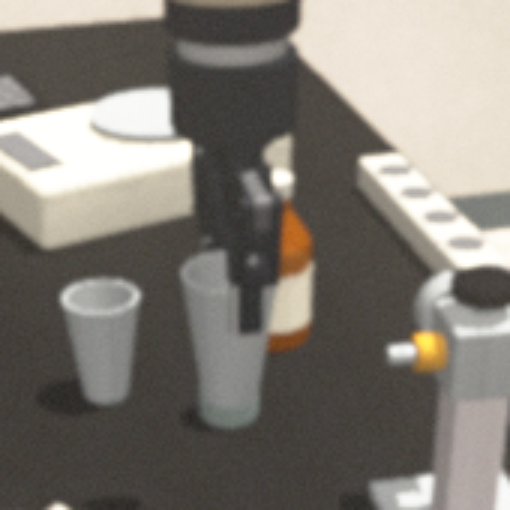

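Run:
```python
from h import *
from scipy.optimize import least_squares
d=np.load("v4.npy"); P=pts("side",d,np.ones_like(d,bool))
def fit(x,y,z0,lo,hi):
    B=P[(abs(P[:,0]-x)<45)&(abs(P[:,1]-y)<45)&(P[:,2]>z0+lo)&(P[:,2]<z0+hi)]
    return len(B),least_squares(lambda p:np.hypot(B[:,0]-p[0],B[:,1]-p[1])-(18+13*(B[:,2]-z0)/90),[x,y],loss="soft_l1",f_scale=1.5).x.round(1)
print("held",fit(575,0,117,8,50),"base",fit(520,223,0,8,50),"stray before",end=" ")
d=np.load("side0.npy"); P=pts("side",d,np.ones_like(d,bool)); print(fit(573,0,-1,8,50),fit(520,223,-1,8,50))
```

```text
held (372, array([571.2,   0.6])) base (239, array([519.5, 223.9])) stray before (291, array([5.723e+02, 5.000e-01])) (237, array([519.7, 223.9]))
```

>>> step_arm --targets '[-9, 40, 0, 0, -19, 80, 0, 0, -28, 120, 0, 0, -37, 160, 0, 0, -46, 200, 0, 0, -51.7, 223.3, 0, 0, -51.7, 223.3, 0, 0, -51.7, 223.3, 0, 0, -51.7, 223.3, 0, 0]'

```text
clock: 6.72
position: [522.9, 224.8, 142.4]
ee_rot: [-0.001, -0.0, 1.0, -0.001]
wrist_force: [1.1, 0.2, -0.7]
opening: 60.3
```

Run:
```python
from h import *
from scipy.optimize import least_squares
s=arm.state(); print(s["position"],s["clock"])
im,d=arm.camera("side"); P=pts("side",d,np.ones_like(d,bool))
def fit(x,y,z0,lo,hi):
    B=P[(abs(P[:,0]-x)<45)&(abs(P[:,1]-y)<45)&(P[:,2]>z0+lo)&(P[:,2]<z0+hi)]
    return len(B),least_squares(lambda p:np.hypot(B[:,0]-p[0],B[:,1]-p[1])-(18+13*(B[:,2]-z0)/90),[x,y],loss="soft_l1",f_scale=1.5).x.round(1)
print("held",fit(520,223,117,8,50),"base",fit(520,223,0,8,50))
```

```text
[522.87345002 224.84551336 142.39517947] 6.7167
held (289, array([518.3, 222.7])) base (240, array([519.5, 223.6]))
```

>>> step_arm --targets '[1.2, 0.9, -15, 0, 1.2, 0.9, -30, 0, 1.2, 0.9, -45, 0, 1.2, 0.9, -60, 0, 1.2, 0.9, -68, 0, 1.2, 0.9, -70, 0, 1.2, 0.9, -72, 0]'

```text
clock: 7.35
position: [524.9, 225.5, 71.6]
ee_rot: [-0.0, 0.0, 1.0, -0.0]
wrist_force: [0.4, -0.4, 0.5]
opening: 60.0
```

>>> step_arm --targets '[0, 0, -1.5, 0, 0, 0, -3, 0, 0, 0, -4, 0, 0, 0, -4, 0]'

```text
clock: 7.68
position: [525.0, 226.3, 68.1]
ee_rot: [0.0, -0.0, 1.0, 0.0]
wrist_force: [-0.0, -0.9, -0.4]
opening: 60.2
```

>>> step_arm --targets '[0, 0, -1.5, 0, 0, 0, -3, 0, 0, 0, -4, 0, 0, 0, -4, 0]'

```text
clock: 8.02
position: [526.1, 226.2, 65.1]
ee_rot: [0.001, -0.0, 1.0, -0.0]
wrist_force: [-1.5, -1.7, 9.4]
opening: 59.8
```

Contact at the expected depth; release and lift.

>>> step_arm --targets '[0, 0, 0, 0, 0, 0, 0, 0, 0, 0, 0, 0, 0, 0, 0, 0, 0, 0, 0, 0, 0, 0, 0, 0]' --grip 1

```text
clock: 8.52
position: [524.7, 226.3, 63.7]
ee_rot: [-0.0, -0.0, 1.0, -0.0]
wrist_force: [-0.2, 0.7, 0.2]
opening: 85.5
```

>>> step_arm --targets '[0, 0, 20, 0, 0, 0, 50, 0, 0, 0, 80, 0, 0, 0, 120, 0, 0, -40, 150, 0, 0, -80, 150, 0, 0, -120, 150, 0, 0, -120, 150, 0]'

```text
clock: 9.18
position: [525.3, 101.1, 214.7]
ee_rot: [0.001, 0.002, 1.0, -0.001]
wrist_force: [-0.4, 0.2, -0.5]
opening: 85.5
```

Run:
```python
from h import *
from scipy.optimize import least_squares
s=arm.state(); print(s["position"],s["clock"])
for cam in("side","top"):
    im,d=arm.camera(cam); P=pts(cam,d,np.ones_like(d,bool)); cv2.imwrite(f"pics/{cam}5.png",im); np.save(f"{cam}5.npy",d)
    for z0,lo,hi in((0,8,80),(39,55,88)):
        B=P[(abs(P[:,0]-521)<45)&(abs(P[:,1]-224)<45)&(P[:,2]>z0+lo)&(P[:,2]<z0+hi)]
        if len(B)<10: continue
        f=least_squares(lambda p:np.minimum(abs(np.hypot(B[:,0]-p[0],B[:,1]-p[1])-(18+13*(B[:,2]-z0)/90)),9),[521,224],loss="soft_l1",f_scale=1.5)
        print(cam,len(B),f.x.round(1),abs(f.fun).mean().round(2))
    B=P[(abs(P[:,0]-521)<45)&(abs(P[:,1]-224)<45)&(P[:,2]<150)]; print("rim top",np.percentile(B[:,2],97))
    # feet of fixed things
    for n,lo,hi in (("holder",[430,-290,6],[580,-150,17]),("manifold",[660,-110,6],[790,50,24])):
        Q=P[((P>lo)&(P<hi)).all(1)]; r=cv2.minAreaRect(Q[:,:2].astype(np.float32)); print(n,np.round(r[0],1),np.round(r[1],1),round(r[2],1))
    o=arm.cut_out(cam,"wand")
    for w in o[:2]:
        Q=pts(cam,d,cv2.erode(w["pixels"].astype(np.uint8),np.ones((3,3)))>0); Q=Q[Q[:,2]>130]; print("wand",w["score"],len(Q),Q.mean(0))
im=cv2.imread("pics/side5.png"); im2=cv2.imread("pics/top5.png")
cv2.imwrite("pics/v5.png",np.hstack([cv2.resize(im[150:270,240:360],(390,390)),cv2.resize(im2[200:330,370:500],(390,390))]))
```

```text
[525.2565753  101.07750312 214.6844178 ] 9.1833
side 459 [519.5 224. ] 1.01
side 449 [519.7 222.5] 1.87
rim top 126.59119012957397
holder [ 500.6 -223.5] [130.5  92.7] 11.6
manifold [726.8 -36.2] [122.8 101. ] 85.7
wand 0.88 954 [ 448.58310266 -246.29121857  173.69232003]Traceback (most recent call last):
  File "<stdin>", line 11, in <module>
    return _quantile_unchecked(
        a, q, axis, out, overwrite_input, method, keepdims, weights)
    return _ureduce(a,
                    func=_quantile_ureduce_func,
    ...<5 lines>...
                    overwrite_input=overwrite_input,
                    method=method)
    r = func(a, **kwargs)
    result = _quantile(arr,
                       quantiles=q,
    ...<2 lines>...
                       out=out,
                       weights=wgt)
    slices_having_nans = np.isnan(arr[-1, ...])
                                  ~~~^^^^^^^^^
IndexError: index -1 is out of bounds for axis 0 with size 0
```

Run:
```python
from h import *
from scipy.optimize import least_squares
S=[]
off={"side":np.array([2,2,1.5]),"top":np.array([0,0,-3.])}
for cam in("side","top"):
    d=np.load(f"{cam}0.npy"); P=pts(cam,d,np.ones_like(d,bool))+off[cam]
    lo,hi=np.array([405,-275,133]),np.array([500,-190,215])
    Q=P[((P>lo)&(P<hi)).all(1)]; print(cam,len(Q)); S.append(Q)
    for n,lo,hi in (("holder",[430,-290,6],[580,-150,14]),("manifold",[668,-110,6],[790,40,18])):
        Q2=P[((P>lo)&(P<hi)).all(1)]
        k=cv2.minAreaRect(Q2[:,:2].astype(np.float32)); print(n,len(Q2),np.round(k[0],1),np.round(k[1],1),round(k[2],1))
def res(p,Q):
    y,t=p[3],p[4]; c,s=np.cos(y),np.sin(y)
    X=np.array([c*np.cos(t),s*np.cos(t),-np.sin(t)]);Y=np.array([-s,c,0]);Z=np.cross(X,Y)
    q=(Q-p[:3])@np.stack([X,Y,Z],1); a=abs(q)-[75,15,13]
    o=np.linalg.norm(np.maximum(a,0),axis=1)+np.minimum(a.max(1),0); return o
for nm,Q in(("side",S[0]),("top",S[1]),("both",np.vstack(S))):
    w=lambda p:np.r_[res(p,Q),(p[4]-np.radians(55))*300]
    f=least_squares(w,[468,-228,140,0.19,np.radians(55)],loss="soft_l1",f_scale=2)
    print(nm,f.x[:3].round(1),np.degrees(f.x[3:]).round(1),abs(f.fun).mean().round(2))
```

```text
side 1186
holder 2493 [ 503.  -221.3] [130.9  92. ] 11.8
manifold 1330 [729. -35.] [123.7 101. ] 85.6
top 856
holder 1326 [ 503.  -219.3] [129.8  89. ] 11.9
manifold 1868 [727.4 -33. ] [120.  101.7] 85.6
side [ 468.5 -227.5  140.1] [11.9 55.3] 0.71
top [ 468.9 -226.8  137.8] [11.8 54.9] 0.76
both [ 468.5 -227.4  139. ] [12. 55.] 0.87
```

>>> step_arm --targets '[-70.6, -331.4, 0, 0.208, -70.6, -331.4, 0, 0.208, -70.6, -331.4, 0, 0.208, -70.6, -331.4, 0, 0.208, -70.6, -331.4, 0, 0.208, -70.6, -331.4, 0, 0.208, -70.6, -331.4, 0, 0.208, -70.6, -331.4, 0, 0.208, -70.6, -331.4, 0, 0.208, -70.6, -331.4, 0, 0.208]' --grip 1

```text
clock: 10.17
position: [454.3, -226.6, 213.3]
ee_rot: [-0.0, -0.103, 0.995, 0.0]
wrist_force: [0.3, 0.8, 0.3]
opening: 85.4
```

>>> step_arm --targets '[0, 0, 0, 0, 0, 0, 0, 0, 0, 0, 0, 0]'

```text
clock: 10.42
position: [454.8, -223.4, 213.7]
ee_rot: [-0.0, -0.105, 0.994, 0.0]
wrist_force: [-0.5, -0.3, 0.7]
opening: 85.4
```

>>> step_arm --targets '[0, -6.5, -10, 0, 0, -6.5, -30, 0, 0, -6.5, -50, 0, 0, -6.5, -65, 0, 0, -6.5, -80, 0, 0, -6.5, -97, 0, 0, -6.5, -97, 0, 0, -6.5, -97, 0]'

```text
clock: 11.08
position: [453.7, -230.8, 116.1]
ee_rot: [-0.001, -0.104, 0.995, 0.001]
wrist_force: [0.9, 0.4, 0.6]
opening: 85.5
```

```bash
python3 look.py v5 230 400 220 390 3
```

```text
[ 453.7 -230.8  116.1] 85.53976550577542 11.0833 [0.9 0.4 0.6]
106 1 [ 468. -238.  111.] [ 468. -238.  111.]
112 7 [ 463. -239.  113.] [ 468. -237.  118.]
118 4 [ 466. -245.  121.] [ 469. -243.  123.]
124 1 [ 455. -240.  130.] [ 455. -240.  130.]
130 7 [ 450. -241.  132.] [ 455. -239.  135.]
136 8 [ 448. -245.  136.] [ 454. -240.  142.]
142 18 [ 442. -248.  142.] [ 454. -241.  147.]
148 29 [ 439. -250.  148.] [ 455. -241.  154.]
154 34 [ 439. -283.  154.] [ 469. -242.  159.]
160 62 [ 439. -288.  160.] [ 468. -247.  166.]
166 93 [ 439. -290.  166.] [ 467. -190.  172.]
172 83 [ 439. -290.  172.] [ 468. -189.  178.]
```

View pics/v5.png

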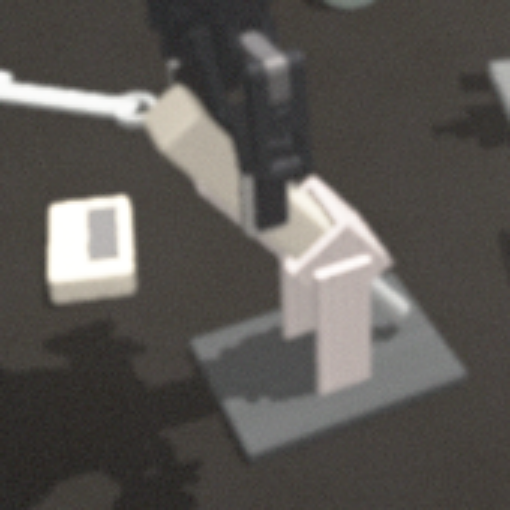

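>>> step_arm --targets '[0, 0, 0, 0, 0, 0, 0, 0, 0, 0, 0, 0, 0, 0, 0, 0, 0, 0, 0, 0, 0, 0, 0, 0, 0, 0, 0, 0]' --grip -1 --squeeze 70

```text
clock: 11.72
position: [454.5, -231.6, 117.4]
ee_rot: [0.0, -0.104, 0.995, -0.0]
wrist_force: [-1.7, 1.6, 5.1]
opening: 29.1
```

>>> step_arm --targets '[-5.6, -1.2, 8.2, 0, -11.2, -2.4, 16.4, 0, -16.8, -3.5, 24.6, 0, -22.5, -4.7, 32.8, 0, -28, -5.9, 41, 0, -33.7, -7.1, 49.1, 0, -33.7, -7.1, 49.1, 0]'

```text
clock: 12.3
position: [419.9, -239.4, 167.7]
ee_rot: [0.0, -0.104, 0.995, -0.001]
wrist_force: [1.8, 0.1, 2.3]
opening: 29.4
```

>>> step_arm --targets '[-7, -1.5, 10.2, 0, -14, -3, 20.5, 0, -21, -4.4, 30.7, 0, -28.1, -5.9, 41, 0, -35.1, -7.4, 51.2, 0, -40, -8.4, 58, 0, -44, -9.2, 64, 0, -44, -9.2, 64, 0]'

```text
clock: 12.97
position: [375.9, -248.4, 231.0]
ee_rot: [0.0, -0.104, 0.995, -0.001]
wrist_force: [0.3, -0.5, -1.5]
opening: 29.0
```

```bash
python3 look.py v6 150 350 190 390 3
```

```text
[ 375.9 -248.4  231. ] 29.00484257666866 12.9667 [ 0.3 -0.5 -1.5]
232 7 [ 388. -262.  232.] [ 391. -258.  238.]
238 17 [ 382. -264.  238.] [ 390. -260.  244.]
244 32 [ 378. -264.  244.] [ 391. -261.  250.]
250 37 [ 376. -266.  250.] [ 391. -261.  256.]
256 30 [ 370. -274.  256.] [ 391. -261.  262.]
262 51 [ 366. -278.  262.] [ 390. -262.  268.]
268 95 [ 361. -280.  268.] [ 391. -246.  274.]
274 89 [ 361. -280.  274.] [ 390. -255.  280.]
280 103 [ 361. -280.  280.] [ 389. -266.  286.]
286 103 [ 361. -280.  286.] [ 390. -267.  292.]
```

View pics/v6.png

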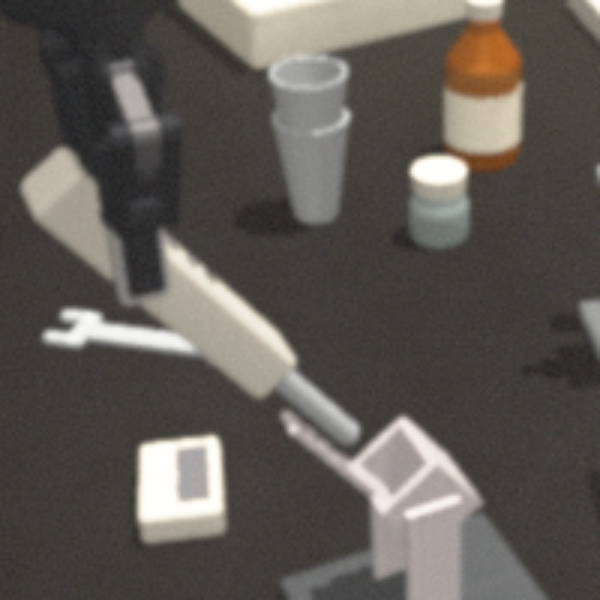

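>>> step_arm --targets '[0, 20, 30, 0, 0, 55, 30, -0.05, 10, 95, 30, -0.1, 30, 130, 30, -0.15, 50, 160, 20, -0.2, 75, 190, 10, -0.25, 105, 215, -10, -0.288, 130, 229.5, -30, -0.288, 157, 229.5, -50, -0.288, 157, 229.5, -81, -0.288]'

```text
clock: 13.85
position: [539.1, -17.3, 148.5]
ee_rot: [0.003, 0.039, 0.999, -0.0]
wrist_force: [0.1, -1.0, -0.9]
opening: 29.6
```

>>> step_arm --targets '[0, 0, 0, 0, 0, 0, 0, 0, 0, 0, 0, 0]'

```text
clock: 14.1
position: [533.3, -18.5, 149.8]
ee_rot: [-0.0, 0.04, 0.999, -0.0]
wrist_force: [-0.1, -0.1, -1.7]
opening: 29.2
```

>>> step_arm --targets '[0, 0, -15, 0, 0, 0, -30, 0, 0, 0, -44, 0, 0, 0, -44, 0]' --squeeze 30

```text
clock: 14.43
position: [532.6, -18.6, 104.7]
ee_rot: [-0.0, 0.04, 0.999, 0.0]
wrist_force: [-1.0, -0.4, -2.3]
opening: 29.2
```

>>> step_arm --targets '[-10, 0.8, -5, 0, -18, 1.4, -12, 0, -28, 2.2, -22, 0, -35, 2.7, -30, 0, -42, 3.2, -38, 0, -48, 3.7, -46, 0, -48, 3.7, -46, 0]'

```text
clock: 15.02
position: [483.3, -14.5, 60.4]
ee_rot: [-0.001, 0.04, 0.999, 0.0]
wrist_force: [-6.3, 0.7, 7.8]
opening: 29.0
```

```bash
cat > fit.py <<'E'
from h import *
from scipy.optimize import least_squares
import sys
s=arm.state();p=s["position"];print(p.round(1),round(s["opening"],1),s["clock"],s["wrist_force"].round(1))
dip=float(sys.argv[1]); n=sys.argv[2]
S=[]
for cam,o in(("side",[2,2,1.5]),("top",[0,0,-3.])):
    im,d=arm.camera(cam); cv2.imwrite(f"pics/{cam}_{n}.png",im)
    w=arm.cut_out(cam,"wand")
    if not w: print("none",cam); continue
    print(cam,w[0]["score"],w[0]["location"])
    Q=pts(cam,d,cv2.erode(w[0]["pixels"].astype(np.uint8),np.ones((2,2)))>0)+o
    S.append(Q[(abs(Q-(p+[40,0,30]))<[190,40,150]).all(1)])
def res(v,Q):
    y,t=v[3],v[4]; c,s_=np.cos(y),np.sin(y)
    X=np.array([c*np.cos(t),s_*np.cos(t),-np.sin(t)]);Y=np.array([-s_,c,0]);Z=np.cross(X,Y)
    q=(Q-v[:3])@np.stack([X,Y,Z],1); a=abs(q)-[75,15,13]
    A=np.linalg.norm(np.maximum(a,0),axis=1)+np.minimum(a.max(1),0)
    r=np.hypot(q[:,1],q[:,2])-6; b=np.hypot(np.maximum(r,0),np.maximum(abs(q[:,0]-110)-35,0))+np.where(abs(q[:,0]-110)<35,np.minimum(r,0),0)
    return np.where(abs(A)<abs(b),A,b)
t=np.radians(dip); yaw=-0.077
x0=np.r_[p+[25*np.cos(t),-2,43-25*np.sin(t)],yaw,t]
for nm,Q in list(zip(("side","top"),S))+[("both",np.vstack(S))]:
    f=least_squares(res,x0,args=(Q,),loss="soft_l1",f_scale=2); v=f.x
    nose=v[:3]+145*np.array([np.cos(v[3])*np.cos(v[4]),np.sin(v[3])*np.cos(v[4]),-np.sin(v[4])])
    print(nm,len(Q),v[:3].round(1),"yaw,dip",np.degrees(v[3:]).round(1),abs(f.fun).mean().round(2),"nose",nose.round(1))
E
python3 fit.py 30 a
```

```text
[483.3 -14.5  60.4] 29.0 15.0167 [-6.3  0.7  7.8]
side 0.72 [245.5, 308.5]
none top
side 983 [503.6 -16.1  89.9] yaw,dip [-4.5 37.6] 0.93 nose [618.1 -25.1   1.4]
both 983 [503.6 -16.1  89.9] yaw,dip [-4.5 37.6] 0.93 nose [618.1 -25.1   1.4]
```

>>> step_arm --targets '[-6, 0.5, -8, 0, -12, 1, -17, 0, -18, 1.4, -26, 0, -22, 1.8, -35, 0, -26, 2, -44, 0, -30, 2.3, -52, 0, -33, 2.5, -60, 0, -36, 2.7, -68, 0, -36, 2.7, -68, 0]'

```text
clock: 15.97
position: [449.6, -12.2, -9.6]
ee_rot: [0.0, 0.04, 0.999, -0.0]
wrist_force: [0.1, 0.2, 1.5]
opening: 29.4
```

```bash
python3 fit.py 12 b
```

```text
[449.6 -12.2  -9.6] 29.4 15.9667 [0.1 0.2 1.5]
side 0.71 [269.3, 300.9]
none top
side 1077 [479.6 -14.9  31.4] yaw,dip [-4.6 10.9] 0.97 nose [621.5 -26.3   4. ]
both 1077 [479.6 -14.9  31.4] yaw,dip [-4.6 10.9] 0.97 nose [621.5 -26.3   4. ]
```

>>> step_arm --targets '[-1, 0, -4, 0, -1.5, 0, -8, 0, -2, 0, -12, 0, -2, 0, -13, 0, -2, 0, -13, 0]'

```text
clock: 16.58
position: [447.0, -11.9, -22.5]
ee_rot: [-0.001, 0.04, 0.999, 0.0]
wrist_force: [-2.2, 0.9, 2.3]
opening: 28.8
```

>>> step_arm --targets '[0, 0, 15, 0, 0, 0, 45, 0, 0, 0, 80, 0, 0, 0, 120, 0, 0, 0, 130, 0, 0, 0, 130, 0]' --squeeze 80

```text
clock: 17.08
position: [449.6, -12.4, 110.6]
ee_rot: [0.002, 0.04, 0.999, -0.0]
wrist_force: [-0.1, -1.0, -2.3]
opening: 28.9
```

```bash
python3 fit.py 6 c; python3 -c "
import cv2
im=cv2.imread('pics/side_c.png');cv2.imwrite('pics/v7.png',cv2.resize(im[120:300,220:460],None,fx=3,fy=3))"
```

```text
[449.6 -12.4 110.6] 28.9 17.0833 [-0.1 -1.  -2.3]
side 0.61 [212.7, 300.5]
top 0.68 [328.8, 378.7]
side 1311 [477.5 -14.8 154.2] yaw,dip [-4.6  6.4] 0.89 nose [621.2 -26.4 138.1]
top 0 [474.4 -14.4 151. ] yaw,dip [-4.4  6. ] nan nose [618.2 -25.5 135.8]
both 1311 [477.5 -14.8 154.2] yaw,dip [-4.6  6.4] 0.89 nose [621.2 -26.4 138.1]fit.py:26: RuntimeWarning: Mean of empty slice.
  print(nm,len(Q),v[:3].round(1),"yaw,dip",np.degrees(v[3:]).round(1),abs(f.fun).mean().round(2),"nose",nose.round(1))
  ret = ret.dtype.type(ret / rcount)
```

View pics/v7.png

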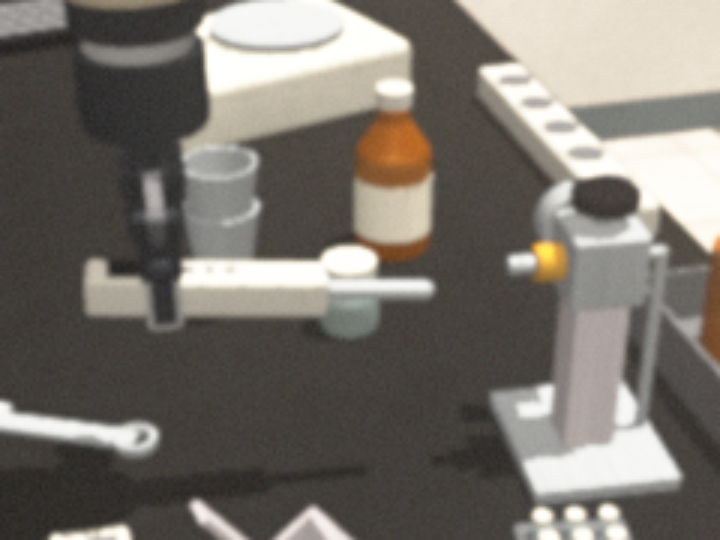

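>>> step_arm --targets '[0, 0, 6, 0, 0, -1, 12, 0, 6, -2, 12, 0, 12, -2, 12, 0, 18, -2, 12, 0, 24, -2, 12, 0, 29, -2, 12, 0, 32, -2, 12, 0, 33, -2, 12, 0, 33, -2, 12, 0]'

```text
clock: 18.12
position: [480.6, -14.0, 119.7]
ee_rot: [-0.0, 0.04, 0.999, 0.0]
wrist_force: [-0.4, 0.0, -2.1]
opening: 28.6
```

>>> step_arm --targets '[0, 0, 0, 0, 0, 0, 0, 0, 0, 0, 0, 0, 0, 0, 0, 0]'

```text
clock: 18.45
position: [480.4, -14.0, 120.0]
ee_rot: [0.0, 0.04, 0.999, -0.0]
wrist_force: [-0.5, 0.2, -2.3]
opening: 29.2
```

```bash
python3 fit.py 6 d 2>/dev/null; python3 -c "
import cv2,numpy as np
im=cv2.imread('pics/side_d.png');t=cv2.imread('pics/top_d.png');cv2.imwrite('pics/v8.png',np.hstack([cv2.resize(im[160:260,310:430],(480,400)),cv2.resize(t[90:190,270:350],(320,400))]))"
```

```text
[480.4 -14.  120. ] 29.2 18.45 [-0.5  0.2 -2.3]
side 0.59 [206.1, 314.4]
none top
side 1312 [506.3 -16.1 163.7] yaw,dip [-4.6  6.6] 0.88 nose [649.9 -27.7 147. ]
both 1312 [506.3 -16.1 163.7] yaw,dip [-4.6  6.6] 0.88 nose [649.9 -27.7 147. ]
```

View pics/v8.png

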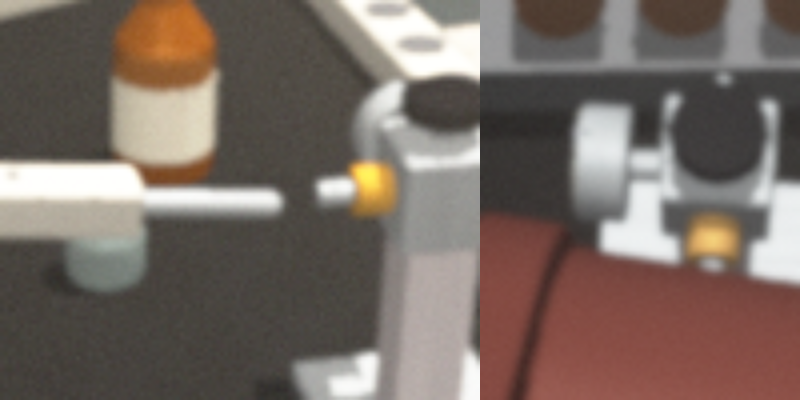

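>>> step_arm --targets '[1, -0.3, 1, 0, 2, -0.6, 2.5, 0, 3, -0.8, 4, 0, 3.5, -0.8, 4.5, 0, 3.5, -0.8, 4.5, 0, 3.5, -0.8, 4.5, 0, 3.5, -0.8, 4.5, 0, 3.5, -0.8, 4.5, 0]'

```text
clock: 19.32
position: [483.9, -14.8, 124.3]
ee_rot: [-0.0, 0.04, 0.999, 0.0]
wrist_force: [0.3, 0.1, -1.3]
opening: 28.7
```

```bash
python3 fit.py 6 e 2>/dev/null
python3 - <<'E'
from h import *
im,d=arm.camera("side"); P=pts("side",d,np.ones_like(d,bool))+[2,2,1.5]
for a in range(640,682,3):
    q=P[(P[:,0]>=a)&(P[:,0]<a+3)&(abs(P[:,1]+29)<20)&(abs(P[:,2]-150)<14)]
    if len(q): print(a,len(q),np.median(q,0).round(1),q.min(0).round(1),q.max(0).round(1))
B=P[(abs(P[:,0]-522)<45)&(abs(P[:,1]-226)<45)&(P[:,2]<150)]; print("rim",np.percentile(B[:,2],97))
cv2.imwrite("pics/v9.png",cv2.resize(im[150:290,260:440],(720,560)))
E
```

```text
[483.9 -14.8 124.3] 28.7 19.3167 [ 0.3  0.1 -1.3]
side 0.67 [207.8, 319.3]
none top
side 1342 [510.7 -17.  168. ] yaw,dip [-4.6  6.6] 0.9 nose [654.2 -28.6 151.5]
both 1342 [510.7 -17.  168. ] yaw,dip [-4.6  6.6] 0.9 nose [654.2 -28.6 151.5]
640 10 [641.7 -32.8 155.7] [640.1 -34.7 151.1] [642.7 -25.3 157.8]
643 10 [644.4 -31.4 154.4] [643.4 -34.4 147.5] [645.9 -26.1 158. ]
646 11 [647.2 -32.5 154.7] [646.  -37.1 147.2] [648.7 -27.1 159.2]
649 9 [649.7 -31.3 154.5] [649.3 -35.1 147. ] [652.  -27.9 158.2]
652 4 [652.9 -31.5 154.5] [652.4 -32.4 148.6] [653.8 -28.2 155.9]
667 5 [669.  -31.2 151.2] [668.7 -32.  146. ] [669.6 -29.1 153.9]
670 11 [670.9 -32.4 152.8] [670.1 -33.9 146.8] [672.9 -27.3 156.5]
673 11 [674.6 -32.8 153. ] [673.1 -35.3 146.9] [675.8 -30.7 156.1]
676 10 [677.7 -34.1 152.3] [676.3 -35.1 146.2] [678.6 -26.6 157.6]
679 11 [680.4 -34.2 152.7] [679.1 -36.9 146. ] [681.9 -30.2 157.5]
rim 125.18595533008201
```

View pics/v9.png

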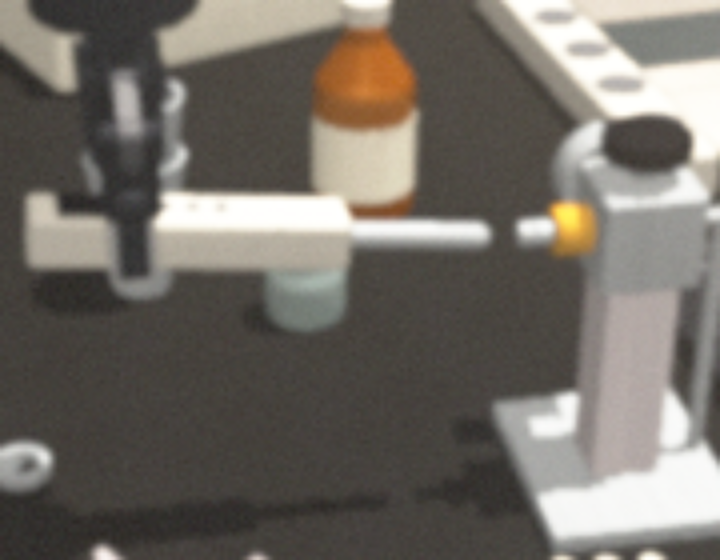

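```bash
python3 -c "
from station import arm
s=arm.state(); print(s['clock'],abs(s['dq']).max(),s['opening']); print(arm.job_done())"
```

```text
19.5667 0.002886452589625688 28.461877695413556
the job is handed in; nothing more can be done
None
```

I nested the stray cup in its twin and let go. I then drew the wand out of the holder and levelled it by pressing its nose on the bench so it pivoted in the grip. The job was handed in at 19.6 s with the gripper still holding the wand in front of the fitting.

Last checks, all from the side camera:

| Check | Result |
|---|---|
| Nose to open end of the fitting | about 14 mm, no contact seen |
| Centring on the fitting | within about 2 mm |
| Wand tilt | about 6.6° nose-down, not perfectly level (limit 15°) |
| Wand direction | within about 1° of the fitting's axis |
| Wand origin height | about 168 mm |
| Arm | still, wand held at 28.5 mm opening |
| Nested cups | upright in the last clear view of them; axes 1–2 mm apart and upper rim about 127 mm high right after release |

**What disagreed or was not confirmed:**
- **Fingertip height:** in the side camera the fingertips sat about 28 mm above the reported TCP when shut, and about 40 mm above it when open. I worked with the height the camera showed.
- **Cameras:** the two differed by about 2 to 4 mm. I corrected for this using the held cup and the fingers.
- **Final pose:** the arm blocked the top view, so the final wand pose rests on the side camera alone.
- **Cup rim:** it read about 125 mm in the last picture, where the gripper partly hid it.
- **Bystanders:** I did not re-measure their positions at the end. No move was planned near enough to touch them, and those in view looked undisturbed.

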